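# Show the loaded balance's display to the camera in the mirror

## Task

The capped bottle stands on the pan of one of the two balances; the other balance carries only an open dish. Take the upright pin on the lever behind the swivel mirror and turn the mirror until the small fixed camera facing it sees, in the middle of its view, the round mark on the display of the balance that carries the bottle. A spring swings the mirror back, so finish while still holding it steady at that angle, and leave the bottle, the dish, the jar and the beaker where they stand.

Things in the scene. Friction and masses are not known exactly. Their poses are not given: they have to be found in the camera images.
- rig: fixed viewing rig: an aluminium base strip (300 x 70 x 12 mm) with the swivel mirror near one end and a small grey camera (60 x 44 x 46 mm) on a post near the other. Origin: on the table under the mirror's vertical pivot axis. Its x axis points level from the pivot to the camera, z up, y to the left when looking from the mirror to the camera. The camera looks along -x, straight at the pivot.
- pivot (a point): point of the mirror's vertical pivot axis at the height of the camera's line of sight, 95 mm above the table. The axis lies in the mirror's reflecting face, in the middle of its width. Axes as rig.
- lens (a point): centre of the camera's lens front, 161 mm from the pivot along the rig's x axis, 95 mm above the table.
- mirror (a joint): angle of the mirror (rad), counter-clockwise from above positive, -0.9 to 0.9; at 0 it faces the camera squarely; a spring (0.4 N m per rad) returns it to 0. Plate 90 wide x 60 high in a 96 x 66 mm back plate, top at z = 128 mm. To see a thing in mid-view, the mirror must face midway between the directions from the pivot to the camera and to the thing.
- pin_top (a point): centre of the top of the upright steel pin (14 mm across) by which the mirror is turned; it stands on a flat lever bar on the mirror's back, 85 mm from the pivot axis on the side opposite to the reflecting face, and turns with the mirror. Top 130 mm above the table; free to grip down to the lever bar, whose top is 60 mm above the table.
- sight (a point): not a visible thing: the camera's line of sight after reflection. Origin at pivot; its x axis points along the reflected line of sight, z up. It turns twice as far as the mirror (with the mirror at 0 it points at the lens).
- balance_a: white top-loading balance, fixed, 190 deep x 150 wide, base 50 mm high. Origin: on the table under the middle of its display face; x points level from the display back over the pan, z up. The display panel stands 130 mm high, 28 mm thick; its face looks along -x, roughly at the mirror. Steel pan 110 mm across, top at z = 62 mm, centred at x = +115 mm. Stands on the left (+y) side of the rig.
- balance_b: white top-loading balance, fixed, 190 deep x 150 wide, base 50 mm high. Origin: on the table under the middle of its display face; x points level from the display back over the pan, z up. The display panel stands 130 mm high, 28 mm thick; its face looks along -x, roughly at the mirror. Steel pan 110 mm across, top at z = 62 mm, centred at x = +115 mm. Stands on the right (-y) side of the rig.
- mark_a (a point): centre of the round white mark (28 mm across) in the middle of the dark display window (110 x 50 mm) of balance a, 95 mm above the table, on the side of the upright display panel that is turned away from the pan.
- mark_b (a point): centre of the round white mark (28 mm across) in the middle of the dark display window (110 x 50 mm) of balance b, 95 mm above the table, on the side of the upright display panel that is turned away from the pan.
- bottle: white plastic bottle with black screw cap, 56 mm across, 105 mm tall, loose, standing near the middle of the pan of one of the balances (either may be the one). Origin at the centre of its underside.
- dish: open glass dish, 84 mm across, 18 mm tall, loose, on the pan of the other balance. Origin at the centre of its underside.
- jar: Bystander, loose: amber glass jar with black lid, 64 mm across, 85 mm tall. Origin at the centre of its underside. Not to be disturbed.
- beaker: Bystander, loose: open clear glass beaker, 68 mm across, 90 mm tall. Origin at the centre of its underside. Not to be disturbed.
There are look-alikes about, which are no part of the job. Leave any blue look-alike of the balance_b alone.

How it is judged (in metres and radians):
At the end, for the whole second after the job is handed in: Reflected line of sight within 25 mm sideways of the mark on the balance carrying the bottle (about 2.5 degrees of mirror angle); mirror still (under 0.05 rad/s) and held by the fingers (over 0.5 N); bottle, dish, jar and beaker within 20 mm of their starts (((horizontal distance between bottle and balance_a below 0.15 m and y of mark_a in the frame of sight between -0.025 and 0.025 m and x of mark_a in the frame of sight above 0.1 m) or (horizontal distance between bottle and balance_b below 0.15 m and y of mark_b in the frame of sight between -0.025 and 0.025 m and x of mark_b in the frame of sight above 0.1 m)) and contact force between the fingers and rig above 0.5 N and velocity of joint mirror between -0.05 and 0.05 rad/s and distance of each of bottle, dish, jar, beaker from where it was at the start of the episode below 0.02 m); the arm keeps its last pose, push and grip.
It fails at once if the bottle, dish, jar or beaker was pushed away or tipped over (distance of any of bottle, dish, jar, beaker from where it was at the start of the episode above 0.02 m or angle between any of bottle, dish, jar, beaker's own z axis and vertical above 0.4 rad).
It also fails if it takes over 35 s, if anything falls off the work surface, if the arm or the gripper's body presses on something with over 40 N, if the wrist force passes 120 N, or if a joint passes its speed limit or range.

## Robot

A 6-joint arm with a two-finger parallel gripper is mounted at the origin on the work surface. World frame = base frame: x ahead of the robot, y to its left, z up, the work surface at z = 0. Lengths are in mm, angles in rad, forces in N, time in s.
With the tool pointing down it reaches from about 350 to 775 mm from the base axis. Payload 7.3 kg.
Tool frame: the origin (TCP) lies midway between the tips of the shut fingers; the grasp point (between the pads) lies 19 mm behind it; z points along the fingers, y is the direction in which the jaws open and shut (so a half turn about z gives the same grasp; the last joint's range is limited). The gripper opens to 92 mm and grips with 3 to 60 N. Pads are 19 mm wide; open, the fingers measure 130 mm over their backs; the gripper's body (75 mm by 190 mm) begins 47 mm behind the grasp point.
Start: joints at [1.041, 0.342, 1.524, -0, 1.275, -0.146], TCP at [196.572, 486.831, 226.741] pointing down, gripper open.
Joint ranges: [-2.53, 2.53], [-0.77, 2.02], [0.04, 2.7], [-1, 4.14], [0.28, 2.66], [-3.11, 3.11]. Speed limits (rad/s): [2.57, 2.57, 3.14, 3.14, 3.14, 3.14].

## Interface

Orientations are given as [roll, pitch, yaw] about the fixed x, y, z axes, in that order (R = Rz(yaw) Ry(pitch) Rx(roll)).
In Python, from plant import sensors, imaging, ticket gives the robot as it stands. The module is installed in compiled form; this text tells all that it offers.
- The arm moves only by the tool arm_command, never from a script. Its argument "increments" is one flat list of numbers, 5 for each row, row after row: the closure, from 0 (fully open) to 1 (shut), then the shift along the tool's x, y, z in mm, then the turn about the tool's z in degrees. In form: [hand, dx, dy, dz, spin, hand, dx, dy, dz, spin, ...]. A call has 1 to 20 rows; each row is the pose to reach, as a shift and turn from the pose commanded when the call began, along the tool's axes at that moment; what a row does not reach only later rows make up. A row lasts 1/8 s, in which the tool goes at most 62.5 mm and 10.7 degrees, less where a joint would pass 70% of its speed; a pose out of reach is approached as far as the arm can. A call with a gripper value outside its range is refused whole. The fingers move at their own pace and stop on an object; the grip force is fixed at half the most. Time passes only in rows, so rows that repeat a pose let the fingers close. It gives the time, the measured TCP pose, the force and the opening at its end, in the units of the state.
- sensors.get_obs(): the state, without advancing time (a new reading comes with each control period).
- imaging.capture(name): name is "scene" or "side" or "wrist"; returns the picture (384x512x3 uint8, blue, green, red); there is no depth.
- imaging.calibration(name): a dict with "fx", "fy", "cx", "cy" (pixels), "world_to_cam" (4x4, takes a point from world to camera coordinates); the wrist camera has in their place "hand_eye" (4x4, takes a point from camera to tool coordinates, whose origin is the TCP and whose axes are the flange's). Camera axes: x right, y down, z forward; pixel columns grow to the right and rows downward; lengths in mm; the calibration is good to about 2 mm. A picture is of the moment at which its call begins: read the wrist's pose just before it. calibration takes no time and is no camera call.
- ticket.close_job(): hands the job in, once; it reports no verdict.
The state is a dict: "time": time; "joint_positions": joint angles; "dq": joint speeds; "tau": joint torques, N m; "tool_pos": TCP position; "tcp_rot": TCP orientation; "contact_force": force on the tool from outside, world axes, zero at the start; "moment": the same for the moment, N m; "grip_width": finger opening in mm.
Only numpy, scipy, OpenCV 4.12 (cv2) and the standard library are available. Lean on these libraries where they do the work, as an engineer would, in place of code of your own. Each camera call takes 0.05 s, during which the arm holds its last target. There are 200 camera calls.

## Working session

There is one attempt and no reset: what is moved stays moved. The work goes in short steps, Python scripts to look and compute and a tool call to move; the robot and the scene stay as the last step left them, time stands still between calls to the robot, and variables do not carry over. Pictures are saved under pics/ and viewed, about 8 in all and at most 12, crops included, and the job is handed in when it is done.

Besides the shell and the picture viewer there is one more tool, called after "Call:" as name(argument=value, ...) on one line, values as JSON. arm_command: Moves the arm, as the interface text tells. Its arguments: {"type":"object","properties":{"increments":{"type":"array","items":{"type":"number"}}},"required":["increments"]}

```bash
mkdir -p pics; python3 - <<'E'
from plant import sensors, imaging
import cv2,numpy as np
o=sensors.get_obs(); print({k:np.round(v,3).tolist() for k,v in o.items()})
for n in ["scene","side"]:
    im=imaging.capture(n); cv2.imwrite(f"pics/{n}0.png",im); c=imaging.calibration(n); print(n,{k:np.round(v,3).tolist() for k,v in c.items()})
print(np.round(imaging.calibration("wrist")["hand_eye"],3).tolist())
E
```

```text
{'time': 0.0, 'joint_positions': [1.041, 0.343, 1.525, 0.0, 1.275, -0.146], 'dq': [-0.0, -0.001, -0.002, 0.0, -0.001, -0.0], 'tau': [0.002, -43.125, -24.422, 0.072, 0.056, -0.0], 'tool_pos': [196.378, 486.459, 226.042], 'tcp_rot': [-3.14, -0.0, 2.758], 'contact_force': [-0.212, -0.637, 0.615], 'moment': [-0.026, -0.009, -0.001], 'grip_width': 91.956}
scene {'fx': 360.711, 'fy': 360.711, 'cx': 255.959, 'cy': 188.103, 'world_to_cam': [[0.823, 0.568, 0.008, -388.287], [0.463, -0.663, -0.589, -172.99], [-0.329, 0.488, -0.808, 1294.964], [0.0, 0.0, 0.0, 1.0]]}
side {'fx': 474.134, 'fy': 474.134, 'cx': 265.293, 'cy': 185.363, 'world_to_cam': [[0.991, -0.13, 0.001, -461.149], [-0.068, -0.521, -0.851, 115.886], [0.111, 0.843, -0.526, 1363.279], [0.0, 0.0, 0.0, 1.0]]}
[[-0.001, -0.967, -0.255, 68.145], [1.0, -0.001, -0.0, -0.616], [0.0, -0.255, 0.967, -157.382], [0.0, 0.0, 0.0, 1.0]]
```

View pics/scene0.png

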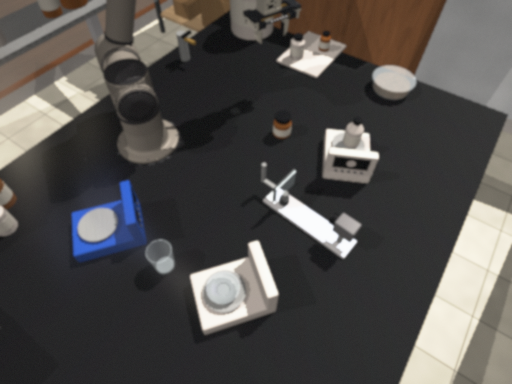

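View pics/side0.png

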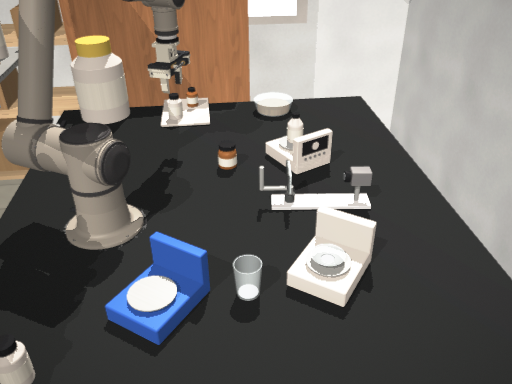

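The bottle is on the white balance at scene (350,155) and side (305,145). The pin is at scene (264,165) and side (262,168). I'll enlarge both views for precise pixels.

```bash
python3 - <<'E'
import cv2,numpy as np
a=cv2.imread("pics/scene0.png")[115:260,250:390]; b=cv2.imread("pics/side0.png")[115:220,245:385]
a=cv2.resize(a,None,fx=4,fy=4,interpolation=2)[:580]; b=cv2.resize(b,None,fx=4,fy=4,interpolation=2)
cv2.imwrite("pics/a1.png",a);cv2.imwrite("pics/b1.png",b)
E
```

```text
(no output)
```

View pics/a1.png

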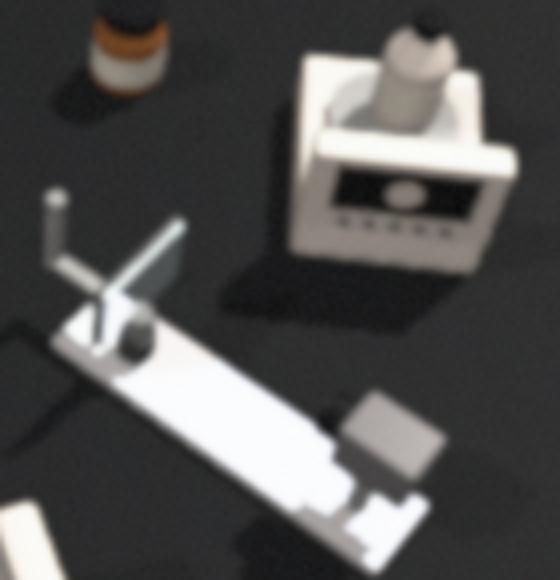

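View pics/b1.png

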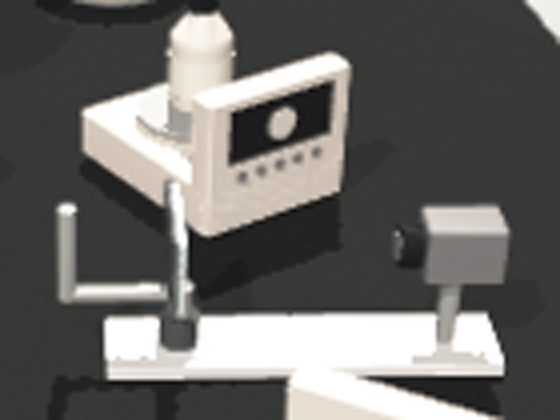

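```bash
cat > h.py <<'E'
import numpy as np
from plant import imaging
def ray(c,px,z,T=None):
    if T is None: T=np.linalg.inv(c["world_to_cam"])
    d=T[:3,:3]@[(px[0]-c["cx"])/c["fx"],(px[1]-c["cy"])/c["fy"],1]; o=T[:3,3]
    return o+d*(z-o[2])/d[2]
E
python3 - <<'E'
from h import *
S,D=imaging.calibration("scene"),imaging.calibration("side")
f=lambda x,y:(250+x/4-.4,115+y/4-.4); g=lambda x,y:(245+x/4-.4,115+y/4-.4)
P={}
for n,a,b,z in [("pin",(56,196),(66,210),130),("mark",(405,194),(282,123),95),("lens",(328,420),(399,247),95)]:
    p,q=ray(S,f(*a),z),ray(D,g(*b),z); P[n]=(p+q)/2; print(n,p.round(1),q.round(1))
print("camtop",[ray(S,f(*a),118).round(0) for a in [(376,392),(340,430),(445,438),(408,478)]])
print("mirror top",ray(S,f(142,258),128))
print("strip far corners scene",[ray(S,f(*a),12).round(0) for a in [(52,340),(375,572),(428,505),(120,290)]])
print("strip side",[ray(D,g(*a),12).round(0) for a in [(104,360),(503,357),(491,314),(106,317)]])
v=(P["lens"]-P["pin"])[:2];print("len",np.hypot(*v),"ang",np.arctan2(v[1],v[0]))
u=v/np.hypot(*v);pv=P["pin"][:2]+85*u; m=P["mark"][:2]-pv
print("pivot",pv,"mark dist",np.hypot(*m))
al=np.arctan2(m[1],m[0])-np.arctan2(u[1],u[0]);th=al/2;print("alpha",al,"theta",th)
c,s=np.cos(th),np.sin(th);print("target pin",pv-85*np.array([c*u[0]-s*u[1],s*u[0]+c*u[1]]))
E
```

```text
pin [460.4  54.3 130. ] [459.6  53.  130. ]
mark [664.6 235.5  95. ] [664.5 237.5  95. ]
lens [710.4  19.8  95. ] [706.4  26.7  95. ]
camtop [array([730.,  44., 118.]), array([724.,   3., 118.]), array([784.,  37., 118.]), array([777.,  -4., 118.])]
mirror top [542.27227201  43.03380532 128.        ]
strip far corners scene [array([487.,  14.,  12.]), array([785., -19.,  12.]), array([792.,  50.,  12.]), array([505.,  86.,  12.])]
strip side [array([485.,  28.,  12.]), array([786.,  -7.,  12.]), array([795.,  52.,  12.]), array([495.,  87.,  12.])]
len 250.26023475065725 ang -0.12156417640097608
pivot [544.36754586  43.31783368] mark dist 227.51754904359143
alpha 1.13598733603606 theta 0.56799366801803
target pin [467.69802123   6.61927796]
```

Both views agree on the rig: yaw about -0.114, pivot at about (544,44), pin at (460,54). The bottle is on balance a (+y side), so the mirror needs to turn about +0.56 rad. I'll move above the pin with the jaws tangential.

Call:
arm_command(increments=[0, -12, -9, 0, 0, 0, -40, -30, 5, -1, 0, -80, -60, 10, -3, 0, -120, -90, 15, -5, 0, -160, -120, 20, -7, 0, -200, -150, 26, -9, 0, -240, -180, 26, -11, 0, -280, -210, 26, -13, 0, -320, -240, 26, -15, 0, -360, -270, 26, -15.5, 0, -390, -290, 26, -15.5, 0, -406, -302.6, 26, -15.5, 0, -406, -302.6, 26, -15.5, 0, -406, -302.6, 26, -15.5])

```text
time: 1.85
tool_pos: [459.0, 54.4, 200.6]
tcp_rot: [3.141, -0.001, 3.028]
contact_force: [-0.5, -0.5, -0.1]
grip_width: 91.9
```

```bash
python3 - <<'E'
from h import *
from plant import sensors
import cv2
o=sensors.get_obs(); print({k:np.round(v,3).tolist() for k,v in o.items()})
cv2.imwrite("pics/w1.png",imaging.capture("wrist"))
from scipy.spatial.transform import Rotation as Ro
c=imaging.calibration("wrist");print({k:c[k] for k in("fx","fy","cx","cy")})
T=np.eye(4);T[:3,:3]=Ro.from_euler("xyz",o["tcp_rot"]).as_matrix();T[:3,3]=o["tool_pos"];T=T@c["hand_eye"]
np.save("T1.npy",T)
for p in [(460,53.7,130),(544.4,44,128)]:
    q=np.linalg.inv(T)@[*p,1];print(p,c["fx"]*q[0]/q[2]+c["cx"],c["fy"]*q[1]/q[2]+c["cy"])
E
```

```text
{'time': 1.85, 'joint_positions': [-0.048, 0.253, 1.729, 0.0, 1.16, -1.506], 'dq': [0.017, -0.005, -0.001, -0.001, 0.002, -0.002], 'tau': [-0.634, -36.65, -23.148, -0.068, 0.059, -0.013], 'tool_pos': [458.969, 54.384, 200.619], 'tcp_rot': [3.141, -0.001, 3.028], 'contact_force': [-0.521, -0.517, -0.08], 'moment': [-0.007, 0.023, -0.008], 'grip_width': 91.854}
{'fx': 269.61252712398283, 'fy': 269.61252712398283, 'cx': 252.60623331478376, 'cy': 187.14334693749237}
(460, 53.7, 130) 252.71883950481276 197.40283715648744
(544.4, 44, 128) 252.6722878266236 280.60809876263386
```

View pics/w1.png

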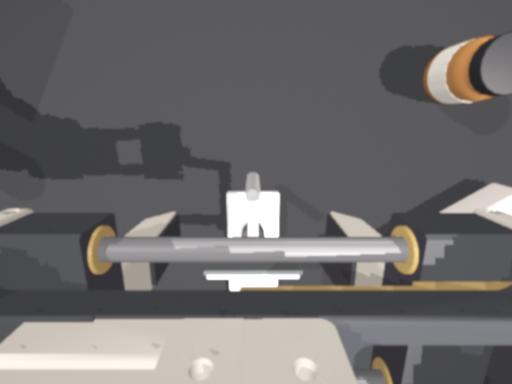

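The pin top is at about (253,195), where the projection predicted it (253,197), and the mirror is square to the tool. Next I descend and grip.

Call:
arm_command(increments=[0, 0, 0, 15, 0, 0, 0, 0, 40, 0, 0, 0, 0, 65, 0, 0, 0, 0, 85, 0, 0, 0, 0, 100, 0, 0, 0, 0, 105, 0, 0, 0, 0, 105, 0, 0.5, 0, 0, 105, 0, 0.7, 0, 0, 105, 0, 1, 0, 0, 105, 0, 1, 0, 0, 105, 0, 1, 0, 0, 105, 0, 1, 0, 0, 105, 0, 1, 0, 0, 105, 0])

```text
time: 3.65
tool_pos: [459.7, 54.2, 95.7]
tcp_rot: [3.142, -0.0, 3.028]
contact_force: [-0.4, -0.5, 0.3]
grip_width: 26.6
```

Call:
arm_command(increments=[1, 0, 0, 0, 0, 1, 0, 0, 0, 0, 1, 0, 0, 0, 0, 1, 0, 0, 0, 0])

```text
time: 4.15
tool_pos: [459.7, 54.2, 95.7]
tcp_rot: [3.142, 0.0, 3.028]
contact_force: [0.1, -0.1, -0.3]
grip_width: 13.1
```

Call:
arm_command(increments=[1, -0.1, -3, 0, -2, 1, -0.2, -5.9, 0, -4, 1, -0.8, -11.8, 0, -8, 1, -1.9, -17.7, 0, -12, 1, -3.3, -23.4, 0, -16, 1, -5.1, -29.1, 0, -20, 1, -7.3, -34.6, 0, -24, 1, -9.9, -39.9, 0, -28, 1, -12.1, -43.8, 0, -31, 1, -13.1, -45.4, 0, -32.3, 1, -13.1, -45.4, 0, -32.3, 1, -13.1, -45.4, 0, -32.3, 1, -13.1, -45.4, 0, -32.3])

```text
time: 5.78
tool_pos: [467.6, 7.8, 95.7]
tcp_rot: [3.141, 0.0, -2.691]
contact_force: [0.5, 3.7, -1.1]
grip_width: 13.4
```

```bash
python3 - <<'E'
from h import *
from plant import sensors
import cv2
o=sensors.get_obs(); print({k:np.round(v,3).tolist() for k,v in o.items()})
a=imaging.capture("scene")[100:250,235:395];b=imaging.capture("side")[90:240,225:385]
cv2.imwrite("pics/c1.png",np.hstack([cv2.resize(x,(400,375),interpolation=2) for x in(a,b)]))
pv=np.array([544.4,44]);t=np.array(o["tool_pos"][:2]);n=pv-t;print("r",np.hypot(*n),"theta",np.arctan2(n[1],n[0])+.114)
m=np.array([664.5,236.5])-pv
s=2*np.arctan2(n[1],n[0])+.114
print("sight y of mark",-np.sin(s)*m[0]+np.cos(s)*m[1])
E
```

```text
{'time': 5.775, 'joint_positions': [-0.147, 0.398, 1.856, 0.0, 0.887, -2.169], 'dq': [-0.001, -0.001, 0.001, 0.002, 0.001, -0.003], 'tau': [-1.526, -40.29, -18.574, -0.838, 0.07, 0.006], 'tool_pos': [467.629, 7.845, 95.715], 'tcp_rot': [3.141, 0.0, -2.691], 'contact_force': [0.53, 3.652, -1.077], 'moment': [0.601, -0.077, 0.016], 'grip_width': 13.4}
r 84.8585997477675 theta 0.5541321184336836
sight y of mark 4.248765477454867
```

View pics/c1.png

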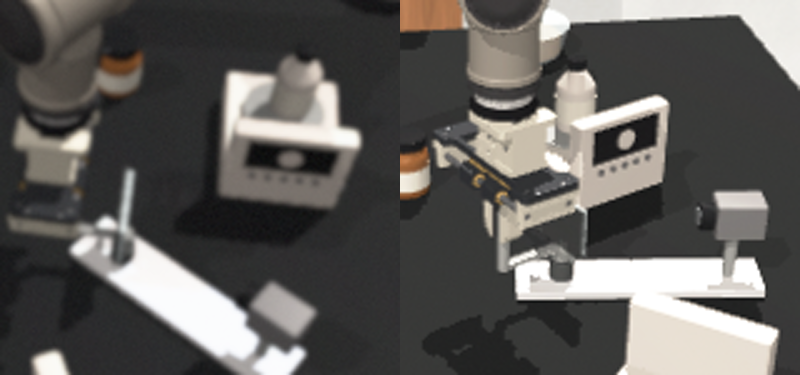

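Call:
arm_command(increments=[1, 0, -0.8, 0, -0.5, 1, 0, -0.8, 0, -0.5, 1, 0, -0.8, 0, -0.5, 1, 0, -0.8, 0, -0.5])

```text
time: 6.38
tool_pos: [468.0, 7.0, 95.7]
tcp_rot: [3.142, 0.0, -2.682]
contact_force: [1.4, 4.1, -1.5]
grip_width: 13.5
```

```bash
python3 - <<'E'
from h import *
from plant import sensors
import cv2
o=sensors.get_obs(); print({k:np.round(o[k],3).tolist() for k in("tool_pos","dq","contact_force","grip_width")})
pv=np.array([544.4,44]);n=pv-np.array(o["tool_pos"][:2]);m=np.array([664.5,236.5])-pv
s=2*np.arctan2(n[1],n[0])+.114
print("sight y",-np.sin(s)*m[0]+np.cos(s)*m[1])
a=imaging.capture("scene")[155:215,255:315]
cv2.imwrite("pics/d1.png",cv2.resize(a,(600,600),interpolation=2))
E
```

```text
{'tool_pos': [468.041, 6.961, 95.703], 'dq': [-0.002, 0.001, 0.0, 0.001, -0.001, 0.0], 'contact_force': [1.388, 4.113, -1.526], 'grip_width': 13.468}
sight y -0.967954256869092
```

View pics/d1.png

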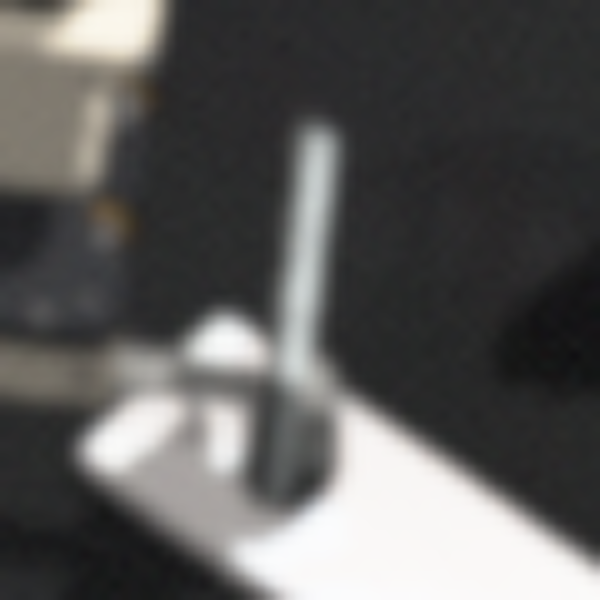

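The mirror's top edge runs from about crop (320,125) to (296,385). I'll check its angle, then hand in.

```bash
python3 - <<'E'
from h import *
S=imaging.calibration("scene")
p,q=[ray(S,(255+x/10-.45,155+y/10-.45),128) for x,y in((320,125),(296,385))]
d=p-q;print(p.round(1),q.round(1),((p+q)/2).round(1),"len",np.hypot(*d[:2]),"normal ang",np.arctan2(d[1],d[0])-np.pi/2,"want 0.449")
E
```

```text
[522.2  83.4 128. ] [ 5.66e+02 -1.00e-01  1.28e+02] [544.1  41.6 128. ] len 94.40002984694593 normal ang 0.4831044182060844 want 0.449
```

```bash
python3 - <<'E'
from h import *
import cv2
S=imaging.calibration("scene")
def fit(im,x0,x1,y0,y1,thr,byrow):
    g=im[y0:y1,x0:x1].astype(float).mean(2); g=np.clip(g-thr,0,None)
    pts=[]
    if byrow:
        for r in range(g.shape[0]): pts.append((x0+(g[r]*np.arange(x1-x0)).sum()/g[r].sum(),y0+r))
    else:
        ys,xs=np.nonzero(g); pts=np.c_[xs+x0,ys+y0]
    w=np.array([ray(S,p,128)[:2] for p in pts])
    vx,vy,cx,cy=cv2.fitLine(w.astype(np.float32),cv2.DIST_HUBER,0,.01,.01).ravel()
    a=np.arctan2(vy,vx);print(len(w),"normal",[round(float(x),3) for x in(a+np.pi/2,a-np.pi/2)],cx,cy)
fit(imaging.capture("scene"),278,296,170,191,90,True)
im=cv2.imread("pics/scene0.png")
fit(im,277,297,168,188,130,False)
fit(im,279,296,170,186,150,False)
E
```

```text
21 normal [0.425, -2.717] 540.94183 45.862
88 normal [3.046, -0.096] 544.3412 46.246002
67 normal [3.052, -0.09] 544.83203 50.160366
```

The edge estimates (0.425 and 0.483) sit either side of the kinematic value of 0.452, against a wanted 0.449. That is within tolerance, so I'm handing in.

```bash
python3 -c "
from plant import ticket
print(ticket.close_job())"
```

```text
the job is handed in; nothing more can be done
None
```

The job is handed in with the arm still gripping the pin and the mirror turned about 0.566 rad towards balance a, which carries the bottle. `close_job` gives no verdict, so I can't confirm it passed.

**Aim:** from the measured gripper position, the line of sight passes about 1 mm from mark_a (limit 25 mm).

**Hold:** the measured push against the spring was about 4 N, close to the 2.7 N or so expected from it. The joints were still, and the job took about 6.5 s.

**Checks that disagreed:** I also read the mirror's facing direction from its top edge in the scene picture. A hand reading gave 0.483 rad and a line fit gave 0.425 rad, against a wanted 0.449 and 0.452 from the gripper position. The pin's travel gave a turn of 0.572 rad, against 0.563 wanted. All of these are inside the tolerance of about 0.044 rad, though the hand reading is close to it.

**Other objects:** the bottle and the jar looked undisturbed in the last views. The dish and the beaker were not in those crops, but the arm never went near them.

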